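Return the reagent bottles to their own spill trays

ROBOT

A 6-joint arm with a two-finger parallel gripper is mounted at the origin on the work surface; the furniture and walls round the work are solid. World frame = base frame: x ahead of the robot, y to its left, z up, the work surface at z = 0. Lengths are in mm, angles in rad, forces in N, time in s.
With the tool pointing down it reaches from about 300 to 950 mm from the base axis. Payload 3.1 kg.
Tool frame: the origin (TCP) lies on the front face of the gripper's body, between the roots of the fingers; the fingertips stand 73 mm ahead of it and the grasp point (between the pads) lies 54 mm ahead of it; z points along the fingers, y is the line along which they close (so a half turn about z gives the same grasp; the last joint's range is limited). The gripper opens to 85 mm and grips with 20 to 120 N. Pads are 22 mm wide; open, the fingers measure 114 mm over their backs; the gripper's body (76 mm by 85 mm) begins 54 mm behind the grasp point. The pads swing forward as they close: fully open they stand 13 mm farther back than shut.
Start: joints at [1.186, 0.308, 1.634, -0, 1.2, -0.07], TCP at [193.543, 594.284, 303.872] pointing down, gripper open.
Joint ranges: [-3.06, 3.06], [-0.79, 1.96], [0.05, 2.63], [-1.19, 4.34], [0.05, 2.64], [-2.94, 2.94]. Speed limits (rad/s): [2.79, 2.79, 3.14, 3.14, 3.14, 3.14].

INTERFACE

Orientations are given as a 3x3 rotation matrix whose columns are the frame's x, y, z axes.
In Python, from rig import state, optics, close_job gives the robot as it stands.
- The arm moves only by the shell command python3 -m inch 'ROWS'. ROWS is JSON, one flat list of numbers, 7 for each row, row after row: the shift along the tool's x, y, z in m, then the turn, a rotation vector about the tool's x, y, z in degrees, then the finger opening in m, from 0 to 0.0854. In form: [x, y, z, rx, ry, rz, gripper, x, y, z, rx, ry, rz, gripper, ...]. A call has 1 to 8 rows; each row is the pose to reach, as a shift and turn from the pose commanded when the call began, along the tool's axes at that moment; what a row does not reach only later rows make up. A row lasts 1/8 s, in which the tool goes at most 62.5 mm and 10.7 degrees, less where a joint would pass 70% of its speed; a pose out of reach is approached as far as the arm can. A call with a gripper value outside its range is refused whole. The fingers move at their own pace and stop on an object; the grip force is fixed at half the most. Time passes only in rows, so rows that repeat a pose let the fingers close. It gives the time, the measured TCP pose, the force, the opening and the grip force at its end, in the units of the state.
- state(): the state, without advancing time (a new reading comes with each control period).
- optics.get_image(name): name is "scene" or "top"; returns a dict with "pixels" (400x640x3 uint8, red, green, blue), "camera_matrix" (3x3 intrinsics, pixels), "origin" and "attitude" of the camera in the world. Camera axes: x right, y up, looking along -z (the intrinsics and any distortion apply to the point x, -y, -z); pixel columns grow to the right and rows downward; lengths in mm; the calibration is good to about 2 mm. A picture is of the moment at which its call begins. There is no depth.
- close_job(): hands the job in; it is judged then, once.
The state is a dict: "t": time; "q": joint angles; "joint_velocities": joint speeds; "joint_efforts": joint torques, N m; "tool_pos": TCP position; "tool_rot": TCP orientation; "ft_force": force on the tool from outside, world axes, zero at the start; "wrist_torque": the same for the moment, N m; "opening": finger opening in mm; "grip_force": force on a finger pad.
Only numpy, scipy, OpenCV 4.12 (cv2) and the standard library are available. Lean on these libraries where they do the work, as an engineer would, in place of code of your own. Each camera call takes 0.05 s, during which the arm holds its last target. There are 200 camera calls.

TASK

The three reagent bottles have been mixed up: stand each one upright in its own round spill tray, the large amber bottle (dark red band on its label) in the red tray, the small amber bottle (blue band) in the blue tray and the small white bottle in the white tray, flat on the tray floor inside the rim. Two of the trays hold the wrong bottle at the start, so clear those first; set bottles down rather than dropping them, never tip one over, and leave the red-capped wash bottle, the beaker and the petri dish where they are.

Things in the scene. Friction and masses are not known exactly. Their poses are not given: they have to be found in the camera images.
- large_amber: large amber glass bottle with a black cap and a white label with a dark red band; loose, upright, about 0.20 to 0.31 kg. Round body, straight-sided, 58 mm across up to 84 mm height, then a shoulder and a cap about 30 mm across; 125 mm tall in all. Origin at the centre of its underside, z axis up. It starts on the bare worktop. Can be grasped round the body from above at 50 to 80 mm above its underside.
- small_amber: small amber glass bottle with a black cap and a white label with a blue band; loose, upright, about 0.10 to 0.16 kg. Round body, straight-sided, 44 mm across up to 60 mm height, then a shoulder and a cap about 25 mm across; 95 mm tall. Origin at the centre of its underside, z axis up. It starts standing in the white tray. Can be grasped round the body from above at 35 to 55 mm above its underside.
- white_bottle: small white plastic bottle with a white ribbed cap; loose, upright, about 0.08 kg. Round body, straight-sided, 38 mm across up to 44 mm height, then a shoulder and a cap about 24 mm across; 78 mm tall. Origin at the centre of its underside, z axis up. It starts standing in the red tray. Can be grasped round the body from above at 30 to 42 mm above its underside.
- red_tray: round red spill tray fixed to the worktop, the largest of the three; inside 82 mm across, outside about 88 mm, floor 4 mm above the worktop, top of the rim 13 mm above the worktop. Origin at the centre of its underside (on the worktop), z up.
- blue_tray: round blue spill tray fixed to the worktop; inside 68 mm across, outside about 74 mm, floor 4 mm above the worktop, top of the rim 13 mm above the worktop. Origin at the centre of its underside, z up. Empty at the start.
- white_tray: round white spill tray fixed to the worktop; inside 66 mm across, outside about 72 mm, floor 4 mm above the worktop, top of the rim 13 mm above the worktop. Origin at the centre of its underside, z up.
- wash_bottle: white wash bottle with a red cap, 72 mm across, 165 mm tall, loose; origin at the centre of its underside. A bystander: leave it alone.
- beaker: clear beaker with a pale bottom, 71 mm across, 88 mm tall, loose; origin at the centre of its underside. A bystander: leave it alone.
- petri_dish: petri dish with a tan filling, 54 mm across, 16 mm tall, loose; origin at the centre of its underside. A bystander: leave it alone.

How it is judged:
By the outcome, as a careful person would: the job done as asked, in the order asked, and still so for the second after the job is handed in, with the robot touching nothing.
It also fails if it takes over 96 s, if anything falls off the work surface, if the arm or the gripper's body presses on something with over 40 N, if the wrist force passes 120 N, or if a joint passes its speed limit or range.

## Working session

There is one attempt and no reset: what is moved stays moved. The work goes in short steps, Python scripts to look and compute and a shell command to move; the robot and the scene stay as the last step left them, time stands still between calls to the robot, and variables do not carry over. Pictures are saved under pics/ and viewed, at most 14 in all, crops included, and the job is handed in when it is done.

```bash
mkdir -p pics; cat > h.py <<'E'
import numpy as np,cv2
from rig import state,optics
def grab(n,f):
    d=optics.get_image(n); cv2.imwrite('pics/'+f,d['pixels'][:,:,::-1]); np.savez('%s.npz'%n,**{k:np.array(d[k]) for k in ('pixels','camera_matrix','origin','attitude')}); return d
def ray(d,u,v,z):
    K=np.array(d['camera_matrix']);c=np.linalg.inv(K)@[u,v,1]
    r=np.array(d['attitude'])@[c[0],-c[1],-c[2]]; o=np.array(d['origin'])
    return o+r*(z-o[2])/r[2]
E
python3 - <<'E'
from h import *
s=state();print({k:np.round(s[k],3).tolist() for k in s})
for n in('top','scene'):
    d=grab(n,n+'0.png');print([k for k in d],d['origin'],np.round(d['attitude'],3),d['camera_matrix'])
E
```

```text
{'t': 0.0, 'q': [1.186, 0.309, 1.635, 0.0, 1.2, -0.07], 'joint_velocities': [-0.001, 0.001, -0.0, 0.0, 0.0, 0.001], 'joint_efforts': [-0.0, -41.525, -27.666, 0.0, 0.01, -0.0], 'tool_pos': [193.26, 593.683, 302.631], 'tool_rot': [[-0.951, 0.31, -0.001], [0.31, 0.951, -0.002], [0.0, -0.002, -1.0]], 'ft_force': [0.004, -0.445, 0.778], 'wrist_torque': [0.023, -0.049, 0.02], 'grip_force': 0.0, 'opening': 85.965}
['pixels', 'camera_matrix', 'origin', 'attitude'] [335.33057523 -68.15807724 897.98763577] [[ 0.025  0.986 -0.164]
 [-1.     0.024 -0.004]
 [-0.     0.164  0.986]] [[380.56787612   0.         325.84219046]
 [  0.         380.56787612 207.16735922]
 [  0.           0.           1.        ]]
['pixels', 'camera_matrix', 'origin', 'attitude'] [1106.03456854  762.44890766  831.70653994] [[-0.791 -0.368  0.489]
 [ 0.612 -0.484  0.626]
 [ 0.007  0.794  0.608]] [[469.88467534   0.         325.89089988]
 [  0.         469.88467534 203.04123588]
 [  0.           0.           1.        ]]
```

View pics/top0.png

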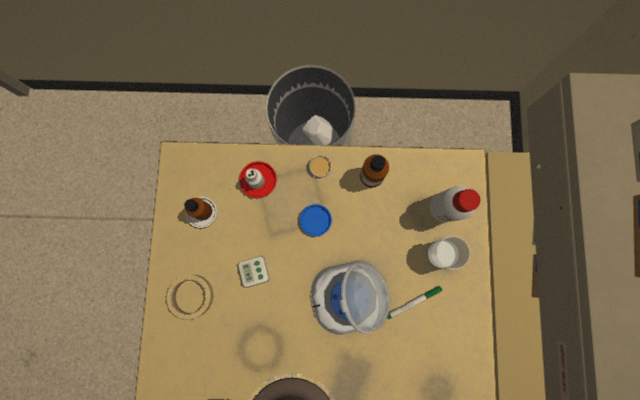

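View pics/scene0.png

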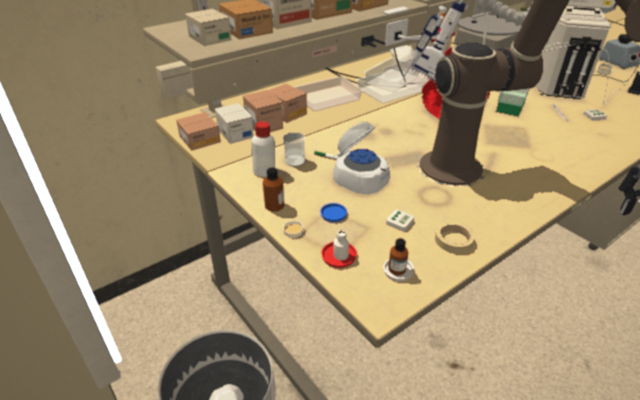

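The top view shows the red tray with the white bottle at about (258,180), the empty blue tray at (315,220), and the white tray with the small amber bottle at (201,212). The large amber bottle is at about (375,171), the petri dish at (319,167), the wash bottle at (455,205) and the beaker at (449,254). The scene view confirms this.

```bash
cat > m.py <<'E'
from h import *
def load(n): return dict(np.load(n+'.npz'))
def blob(d,mask,roi):
    m=np.zeros(mask.shape,np.uint8);x0,y0,x1,y1=roi;m[y0:y1,x0:x1]=mask[y0:y1,x0:x1]
    c=max(cv2.findContours(m,0,1)[0],key=cv2.contourArea);h=cv2.convexHull(c)
    return h[:,0,:].astype(float),cv2.contourArea(h)
def circ(d,h,z):
    P=np.array([ray(d,u,v,z)[:2] for u,v in h]).astype(np.float32)
    A=np.c_[2*P,np.ones(len(P))];s=np.linalg.lstsq(A,(P**2).sum(1),rcond=None)[0]
    return np.round([s[0],s[1],2*np.sqrt(s[2]+s[0]**2+s[1]**2)],1)
E
python3 - <<'E'
from m import *
d=load('top');e=load('scene')
for d,n,R in((d,'top',[(230,150,285,205),(290,200,340,245)]),(e,'scene',[(315,235,365,270),(315,200,352,225)])):
    a=d['pixels'].astype(int);r,g,b=a[...,0],a[...,1],a[...,2]
    print(n,'red',circ(d,blob(d,(r>1.9*g)&(r>1.9*b)&(r>90),R[0])[0],13),'blue',circ(d,blob(d,(b>1.7*r)&(b>70),R[1])[0],13))
p=cv2.imread('pics/top0.png')[140:290,160:490];q=cv2.resize(p,None,fx=2.4,fy=2.4,interpolation=2)
r=cv2.imread('pics/scene0.png')[160:290,240:480];r=cv2.resize(r,None,fx=3.3,fy=1.65,interpolation=2)
r=cv2.imread('pics/scene0.png')[160:290,240:480];r=cv2.resize(r,None,fx=3.3,fy=3.3,interpolation=2)
cv2.imwrite('pics/c1.png',q);cv2.imwrite('pics/c2.png',r)
E
```

```text
top red [546.5 100.4  89. ] blue [452.2 -39.9  74.5]
scene red [549.9 104.5  91.4] blue [456.5 -35.   75. ]
```

View pics/c1.png

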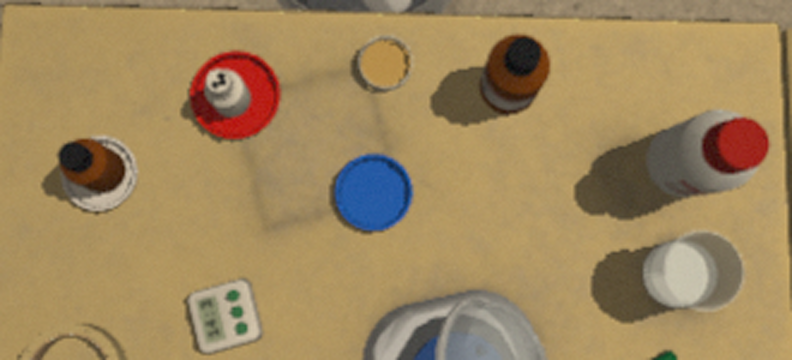

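View pics/c2.png

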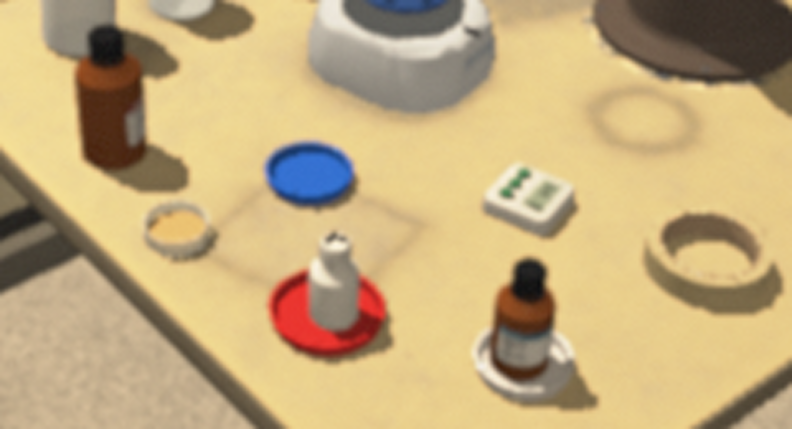

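```bash
cat > tri.py <<'E'
from m import *
def tri(a,b,d,e):
    A=[];B=[]
    for c,(u,v) in((d,a),(e,b)):
        o=np.array(c['origin']);r=ray(c,u,v,0)-o;r/=np.linalg.norm(r);M=np.eye(3)-np.outer(r,r);A.append(M);B.append(M@o)
    return np.round(np.linalg.lstsq(np.vstack(A),np.hstack(B),rcond=None)[0],1)
E
python3 - <<'E'
from tri import *
d=load('top');e=load('scene')
for n,a,b,z in(('large',(379.2,162.5),(272.4,171.5),125),('small',(191.7,205),(400.6,241.5),99),('white',(251.7,174.6),(341.8,233),82),('wtray',(201.3,212.5),(398.8,268.2),13),('petri',(319.6,166.7),(294,229),16)):
    print(n,ray(d,*a,z)[:2].round(1),ray(e,*b,z)[:2].round(1),tri(a,b,d,e))
print('wash top',ray(d,466.5,201,165),'beaker rim',ray(d,449+6,254,88))
E
```

```text
large [ 561.7 -174.5] [ 567.1 -163.8] [ 562.5 -174.5  118. ]
small [465.8 221. ] [468.5 229.3] [465.4 224.3  93.6]
white [539.7 100.5] [545.5 108.6] [540.9 102.3  75.3]
wtray [462.5 228.1] [465.9 233. ] [462.8 229.9   8.6]
petri [579.7 -47.1] [587.2 -38.6] [581.9 -46.8   7.7]
wash top [ 476.21619749 -340.01398829  165.        ] beaker rim [ 376.38030333 -340.18096829   88.        ]
```

```bash
python3 -m inch '[-0.375,-0.266,0,0,0,-18,0.085,-0.375,-0.266,0,0,0,-18,0.085,-0.375,-0.266,0,0,0,-18,0.085,-0.375,-0.266,0,0,0,-18,0.085,-0.375,-0.266,0,0,0,-18,0.085,-0.375,-0.266,0,0,0,-18,0.085,-0.375,-0.266,0,0,0,-18,0.085,-0.375,-0.266,0,0,0,-18,0.085]'; python3 -m inch '[0,0,0.08,0,0,0,0.085,0,0,0.08,0,0,0,0.085,0,0,0.08,0,0,0,0.085,0,0,0.08,0,0,0,0.085]'
python3 - <<'E'
from h import *
s=state();print(s['t'],s['tool_pos'],np.round(s['tool_rot'],3))
R=np.array(s['tool_rot']);p=np.array(s['tool_pos'])
ims=[]
for n in('top','scene'):
    d=grab(n,n+'1.png');o=np.array(d['origin']);A=np.array(d['attitude']);K=np.array(d['camera_matrix']);im=d['pixels'][:,:,::-1].copy();im=cv2.resize(im,None,fx=3,fy=3,interpolation=2)
    for w in(-57,0,57):
        q=A.T@(p+R@[0,w,60 if w else 0]-o);u=K@[q[0],-q[1],-q[2]];u=u[:2]/u[2];print(n,w,u)
        cv2.circle(im,tuple(int(3*t+1) for t in u),3,(0,255,0),-1)
    x,y=int(3*u[0]),int(3*u[1]);x0,y0=max(0,x-200),max(0,y-250);c=im[y0:y0+500,x0:x0+400];ims.append(cv2.copyMakeBorder(c,0,500-c.shape[0],0,400-c.shape[1],0))
cv2.imwrite('pics/g1.png',np.hstack(ims))
E
```

```text
t: 1.1
tool_pos: [469.2, 222.3, 303.6]
tool_rot: [[-1.0, 0.004, -0.0], [0.004, 1.0, -0.001], [0.0, -0.001, -1.0]]
ft_force: [-0.6, 1.7, -0.8]
opening: 84.8
grip_force: 0.0
t: 1.6
tool_pos: [468.7, 226.1, 225.5]
tool_rot: [[-1.0, -0.0, 0.003], [-0.0, 1.0, 0.001], [-0.003, 0.001, -1.0]]
ft_force: [-0.2, -0.0, 0.8]
opening: 84.8
grip_force: 0.0
1.6 [468.65212341 226.12882448 225.47430848] [[-1.    -0.     0.003]
 [-0.     1.     0.001]
 [-0.003  0.001 -1.   ]]
top -57 [206.46103615 198.3541072 ]
top 0 [164.63146909 191.46176157]
top 57 [148.37215516 196.95216046]
scene -57 [384.99862457 206.29211137]
scene 0 [405.55104601 197.18465731]
scene 57 [421.40485839 231.98540269]
```

View pics/g1.png

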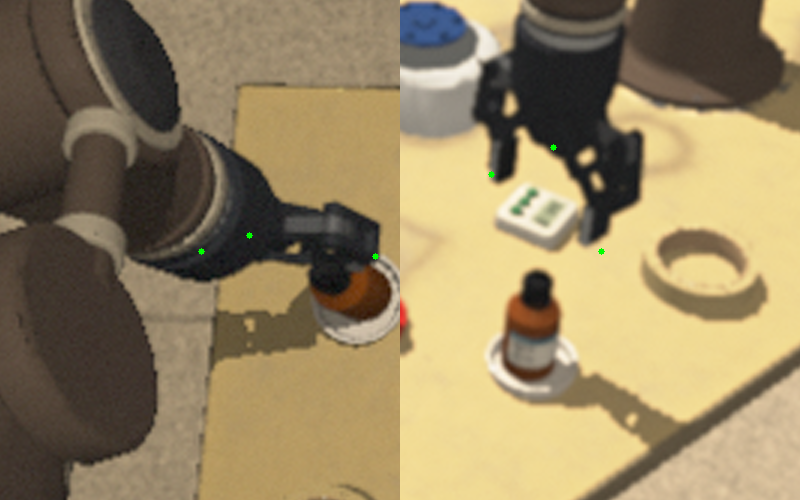

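The fingers straddle the small amber bottle, and the projected TCP agrees with both views to within a few mm. I'll descend, grasp and lift.

```bash
python3 -m inch '[0.002,-0.001,0.04,0,0,0,0.085,0.002,-0.001,0.07,0,0,0,0.085,0.002,-0.001,0.095,0,0,0,0.085,0.002,-0.001,0.12,0,0,0,0.085,0.002,-0.001,0.12,0,0,0,0.085,0.002,-0.001,0.12,0,0,0,0.085]'; python3 -m inch '[0,0,0,0,0,0,0.06,0,0,0,0,0,0,0.05,0,0,0,0,0,0,0.045,0,0,0,0,0,0,0.03,0,0,0,0,0,0,0.03,0,0,0,0,0,0,0.03,0,0,0,0,0,0,0.03,0,0,0,0,0,0,0.03]'
```

```text
t: 2.45
tool_pos: [466.9, 224.9, 105.4]
tool_rot: [[-1.0, 0.0, 0.003], [0.0, 1.0, 0.001], [-0.003, 0.001, -1.0]]
ft_force: [-0.7, 0.3, 1.2]
opening: 84.8
grip_force: 0.0
t: 3.45
tool_pos: [466.8, 224.8, 105.1]
tool_rot: [[-1.0, 0.001, 0.002], [0.001, 1.0, 0.001], [-0.002, 0.001, -1.0]]
ft_force: [-1.2, 1.2, 5.7]
opening: 41.8
grip_force: 61.1
```

```bash
python3 -m inch '[0,0,-0.02,0,0,0,0.03,0,0,-0.06,0,0,0,0.03,0,0,-0.1,0,0,0,0.03,0.003,-0.05,-0.1,0,0,0,0.03,0.006,-0.1,-0.1,0,0,0,0.03,0.009,-0.15,-0.1,0,0,0,0.03,0.012,-0.2,-0.1,0,0,0,0.03,0.013,-0.24,-0.1,0,0,0,0.03]'; python3 -m inch '[0,-0.023,0,0,0,0,0.03,0,-0.023,0.03,0,0,0,0.03,0,-0.023,0.05,0,0,0,0.03,0,-0.023,0.065,0,0,0,0.03,0,-0.023,0.065,0,0,0,0.03]'
cat > look.py <<'E'
from h import *
import sys
def look(tag,f=3):
    s=state();R=np.array(s['tool_rot']);p=np.array(s['tool_pos']);ims=[]
    for n in('top','scene'):
        d=grab(n,n+tag+'.png');o=np.array(d['origin']);A=np.array(d['attitude']);K=np.array(d['camera_matrix'])
        q=A.T@(p+R@[0,0,80]-o);u=K@[q[0],-q[1],-q[2]];u=u[:2]/u[2]
        w,h=400//f,500//f;x0=int(np.clip(u[0]-w/2,0,640-w));y0=int(np.clip(u[1]-h/2,0,400-h));print(n,'crop origin',x0,y0)
        ims.append(cv2.resize(d['pixels'][y0:y0+h,x0:x0+w,::-1],(400,500),interpolation=2))
    cv2.imwrite('pics/look%s.png'%tag,np.hstack(ims));print(s['t'],p,s['opening'],s['grip_force'])
look(sys.argv[1],int(sys.argv[2]))
E
python3 look.py 2 4
```

```text
t: 4.45
tool_pos: [451.4, -17.5, 203.4]
tool_rot: [[-1.0, 0.001, -0.002], [0.001, 1.0, -0.0], [0.002, -0.0, -1.0]]
ft_force: [1.0, 0.0, -1.1]
opening: 41.8
grip_force: 61.2
t: 5.08
tool_pos: [451.3, -38.5, 137.5]
tool_rot: [[-1.0, 0.0, -0.004], [0.0, 1.0, 0.001], [0.004, 0.001, -1.0]]
ft_force: [-0.2, 0.2, -1.1]
opening: 42.1
grip_force: 61.2
top crop origin 263 155
scene crop origin 284 135
5.075 [451.2748522  -38.49950858 137.52461585] 42.05605326059101 61.1648662481457
```

View pics/look2.png

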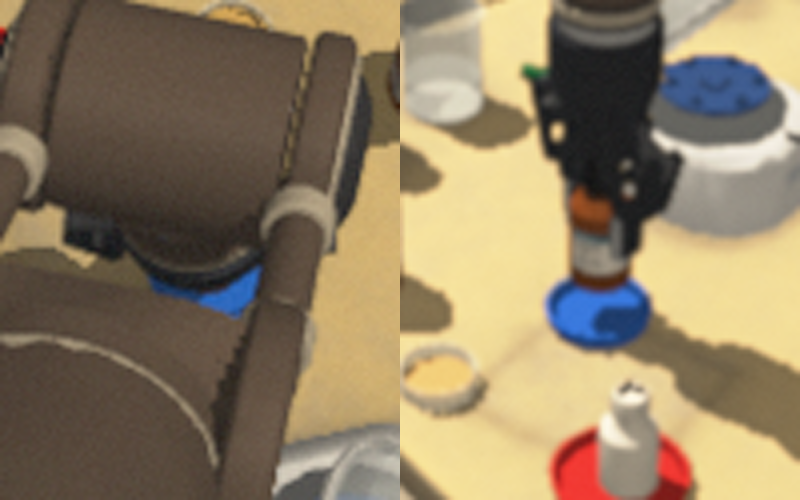

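```bash
python3 - <<'E'
from m import *
e=load('scene')
print(ray(e,334,203,36),ray(e,333.8,135+308/4,13),ray(e,334,208,36))
E
```

```text
[448.01945574 -43.08610312  36.        ] [455.23317891 -34.28764482  13.        ] [462.09655509 -25.38827961  36.        ]
```

```bash
python3 - <<'E'
from m import *
e=load('scene')
for v in range(196,228): print(v,e['pixels'][v,333:336].mean(0).astype(int))
print(e['pixels'][200,320:350,0],e['pixels'][200,320:350,2])
for v in (205,206,207,208): print(v,ray(e,334.5,v,36)[:2]-22*np.array([.61,.79]))
for v in(221,222,223): print(v,ray(e,334,v,0)[:2]-36*np.array([.61,.79]),ray(e,334,v,7)[:2]-37*np.array([.61,.79]))
E
```

```text
196 [124 121 111]
197 [144 136 121]
198 [151 141 126]
199 [152 143 127]
200 [149 139 124]
201 [147 138 122]
202 [148 138 122]
203 [124 110  96]
204 [89 63 48]
205 [77 41 18]
206 [77 42 24]
207 [75 58 83]
208 [ 67  93 165]
209 [ 60 117 216]
210 [ 56 120 221]
211 [ 51 109 200]
212 [ 41  86 160]
213 [ 34  70 129]
214 [ 30  63 114]
215 [ 29  60 109]
216 [ 29  61 109]
217 [ 34  68 124]
218 [ 37  83 155]
219 [ 41  87 159]
220 [ 32  66 123]
221 [ 53  68 104]
222 [111 102  98]
223 [183 158 118]
224 [228 200 145]
225 [236 214 154]
226 [238 217 154]
227 [238 217 154]
[243 243 243 244 243 230 174 133 131 130 135 139 136 140 151 156 151 141
 130 120 109 144 221 243 245 243 243 242 242 242] [155 154 155 156 151 133  98 100 111 110 113 116 113 117 126 130 126 120
 112 104  89  91 128 149 154 153 155 153 153 152]
205 [439.17351166 -52.48969476]
206 [441.99187764 -48.95256449]
207 [444.79474194 -45.43488927]
208 [447.58223211 -41.93650902]
221 [447.43581466 -43.66865667] [452.18404026 -37.91338777]
222 [450.13471376 -40.27558266] [454.86022426 -34.54887133]
223 [452.81939409 -36.90038458] [457.52230918 -31.20208037]
```

```bash
python3 -m inch '[-0.005,0.004,0.008,0,0,0,0.03,-0.005,0.004,0.018,0,0,0,0.03,-0.005,0.004,0.018,0,0,0,0.03,-0.005,0.004,0.018,0,0,0,0.03]'; python3 look.py 3 5;  python3 - <<'E'
from m import *
e=load('scene')
for v in range(200,226): print(v,e['pixels'][v,333:336].mean(0).astype(int))
E
```

```text
t: 5.68
tool_pos: [457.5, -34.7, 120.7]
tool_rot: [[-1.0, 0.001, -0.0], [0.001, 1.0, 0.0], [0.0, 0.0, -1.0]]
ft_force: [-0.7, 0.0, -1.7]
opening: 42.0
grip_force: 61.2
top crop origin 272 165
scene crop origin 293 154
5.675 [457.46262482 -34.69560561 120.70383828] 41.98892532335807 61.169250067323446
200 [73 64 59]
201 [72 79 79]
202 [101 104  97]
203 [128 123 110]
204 [140 133 118]
205 [147 138 123]
206 [152 143 127]
207 [154 145 128]
208 [151 141 126]
209 [136 124 107]
210 [104  83  66]
211 [81 50 30]
212 [77 41 17]
213 [76 44 33]
214 [63 48 66]
215 [43 57 96]
216 [ 30  60 108]
217 [ 29  63 114]
218 [ 34  72 132]
219 [ 33  72 134]
220 [ 31  64 117]
221 [ 53  69 105]
222 [111 102  98]
223 [182 158 118]
224 [228 200 145]
225 [237 215 155]
```

View pics/look3.png

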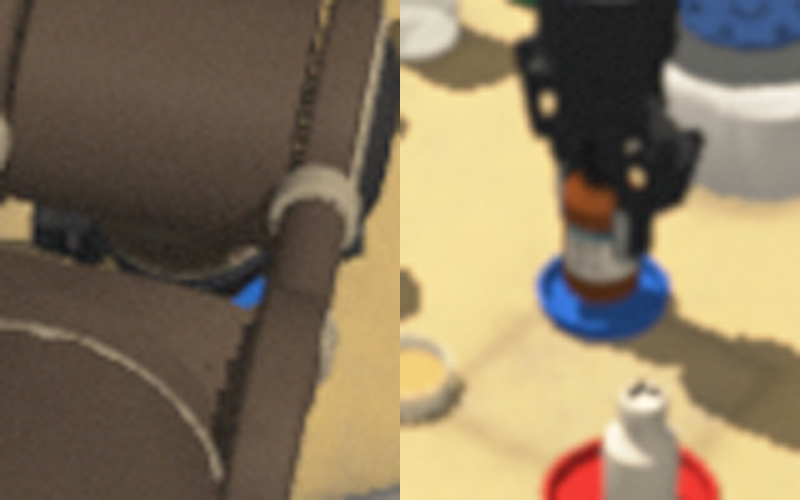

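```bash
python3 - <<'E'
from m import *
e=load('scene');k=np.array([.61,.79])
print(ray(e,334.5,214.3,19.6)[:2]-22*k, ray(e,334,222.3,0)[:2]-37*k)
print(ray(e,293+(602-400)/5,216,20),ray(e,293+(604-400)/5,216,13))
E
```

```text
[451.85811413 -36.10582398] [450.33160571 -40.0511527 ]
[472.63348183 -14.34857863  20.        ] [466.28995083 -20.37735024  13.        ]
```

Bottle and tray axes agree within about 4 mm, so I'll lower and release.

```bash
python3 -m inch '[0,0,0.005,0,0,0,0.03,0,0,0.01,0,0,0,0.03,0,0,0.014,0,0,0,0.03,0,0,0.015,0,0,0,0.03,0,0,0.015,0,0,0,0.03]'
```

```text
t: 6.4
tool_pos: [457.5, -34.7, 105.7]
tool_rot: [[-1.0, 0.001, -0.0], [0.001, 1.0, 0.0], [0.0, 0.0, -1.0]]
ft_force: [-0.0, -0.6, -0.7]
opening: 42.0
grip_force: 61.2
```

```bash
python3 -m inch '[0,0,0.0008,0,0,0,0.03,0,0,0.0008,0,0,0,0.03,0,0,0.0008,0,0,0,0.03]';python3 -m inch '[0,0,0,0,0,0,0.045,0,0,0,0,0,0,0.05,0,0,0,0,0,0,0.06,0,0,0,0,0,0,0.085,0,0,0,0,0,0,0.085,0,0,0,0,0,0,0.085]';python3 -m inch '[0,0,-0.02,0,0,0,0.085,0,0,-0.06,0,0,0,0.085,0,0,-0.1,0,0,0,0.085,0,0,-0.12,0,0,0,0.085,-0.03,0.05,-0.12,0,0,0,0.085,-0.06,0.1,-0.12,0,0,0,0.085,-0.084,0.139,-0.12,0,0,0,0.085,-0.084,0.139,-0.12,0,0,0,0.085]'; python3 look.py 4 4
```

```text
t: 6.78
tool_pos: [457.7, -34.8, 105.2]
tool_rot: [[-1.0, 0.001, 0.0], [0.001, 1.0, -0.0], [-0.0, -0.0, -1.0]]
ft_force: [0.2, -0.3, -1.5]
opening: 42.1
grip_force: 61.2
t: 7.52
tool_pos: [457.6, -34.7, 105.1]
tool_rot: [[-1.0, 0.001, -0.0], [0.001, 1.0, 0.0], [0.0, 0.0, -1.0]]
ft_force: [-0.5, -1.0, 0.3]
opening: 84.8
grip_force: 0.0
t: 8.52
tool_pos: [543.1, 106.7, 225.3]
tool_rot: [[-1.0, -0.003, 0.002], [-0.003, 1.0, 0.001], [-0.002, 0.001, -1.0]]
ft_force: [-0.6, -0.4, 0.2]
opening: 85.0
grip_force: 0.0
top crop origin 192 102
scene crop origin 292 149
8.525 [543.12403766 106.67551187 225.29029912] 84.97511513279152 0.0
```

View pics/look4.png

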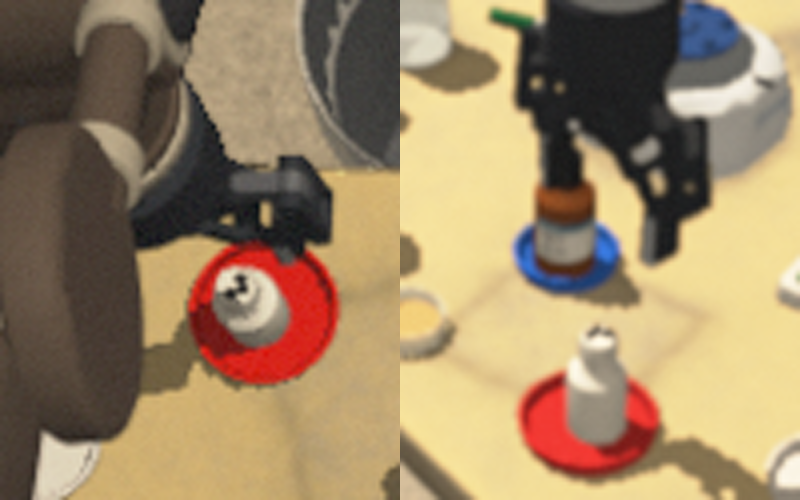

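Small amber is standing inside the blue tray, so I'll grasp the white bottle next.

```bash
python3 -m inch '[0,-0.002,0.04,0,0,0,0.085,0,-0.002,0.08,0,0,0,0.085,0,-0.002,0.11,0,0,0,0.085,0,-0.002,0.129,0,0,0,0.085,0,-0.002,0.129,0,0,0,0.085,0,-0.002,0.129,0,0,0,0.085]'; python3 -m inch '[0,0,0,0,0,0,0.06,0,0,0,0,0,0,0.05,0,0,0,0,0,0,0.04,0,0,0,0,0,0,0.025,0,0,0,0,0,0,0.025,0,0,0,0,0,0,0.025,0,0,0,0,0,0,0.025,0,0,0,0,0,0,0.025]'
```

```text
t: 9.38
tool_pos: [542.6, 101.9, 97.2]
tool_rot: [[-1.0, 0.001, 0.002], [0.001, 1.0, 0.0], [-0.002, 0.0, -1.0]]
ft_force: [-0.8, 0.1, -0.1]
opening: 85.1
grip_force: 0.0
t: 10.38
tool_pos: [542.3, 102.5, 97.0]
tool_rot: [[-1.0, 0.001, 0.001], [0.001, 1.0, 0.0], [-0.001, 0.0, -1.0]]
ft_force: [-0.5, 1.1, 5.7]
opening: 36.0
grip_force: 60.0
```

```bash
python3 -m inch '[0,0,-0.02,0,0,0,0.025,0,0,-0.05,0,0,0,0.025,0,0,-0.08,0,0,0,0.025,0.02,0.035,-0.08,0,0,0,0.025,0.045,0.075,-0.08,0,0,0,0.025,0.07,0.115,-0.08,0,0,0,0.025,0.078,0.128,-0.08,0,0,0,0.025,0.078,0.128,-0.08,0,0,0,0.025]';python3 -m inch '[0,0,0.02,0,0,0,0.025,0,0,0.045,0,0,0,0.025,0,0,0.06,0,0,0,0.025,0,0,0.063,0,0,0,0.025,0,0,0.063,0,0,0,0.025]'; python3 look.py 5 4
```

```text
t: 11.38
tool_pos: [463.3, 230.6, 175.8]
tool_rot: [[-1.0, -0.002, -0.0], [-0.002, 1.0, -0.001], [0.0, -0.001, -1.0]]
ft_force: [0.8, 0.0, -0.5]
opening: 35.9
grip_force: 60.2
t: 12.0
tool_pos: [464.3, 230.0, 113.2]
tool_rot: [[-1.0, 0.001, 0.0], [0.001, 1.0, 0.0], [-0.0, 0.0, -1.0]]
ft_force: [0.4, 1.4, -1.0]
opening: 35.7
grip_force: 60.2
top crop origin 147 147
scene crop origin 349 198
12.0 [464.33491825 229.96531681 113.24575854] 35.65720739415179 60.15061601065099
```

View pics/look5.png

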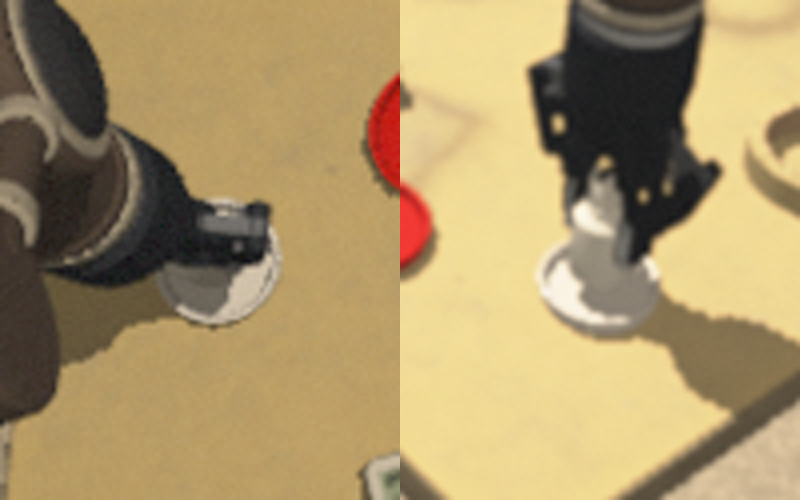

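The white bottle hangs over the white tray. In the scene view the tray is centred at crop (600,285) and the bottle at about (600,265). I'll check the depth from column profiles.

```bash
python3 - <<'E'
from m import *
e=load('scene');k=np.array([.61,.79])
print([(v,int(e['pixels'][v,398:401].mean())) for v in range(250,286)])
for v in (264,270,276): print(v,'bottle',ray(e,399,v,20.2)[:2]-19*k)
for v in (280,281,282): print(v,'tray',ray(e,399,v,0)[:2]-36*k)
q=cv2.resize(cv2.imread('pics/scene5.png')[240:290,375:425],(600,600),interpolation=0);cv2.imwrite('pics/z5.png',q)
E
```

```text
[(250, 157), (251, 162), (252, 164), (253, 191), (254, 217), (255, 221), (256, 198), (257, 155), (258, 138), (259, 138), (260, 138), (261, 137), (262, 138), (263, 137), (264, 137), (265, 136), (266, 136), (267, 135), (268, 135), (269, 133), (270, 130), (271, 126), (272, 128), (273, 126), (274, 125), (275, 134), (276, 175), (277, 215), (278, 208), (279, 156), (280, 128), (281, 119), (282, 123), (283, 167), (284, 200), (285, 205)]
264 bottle [449.44118639 212.7277601 ]
270 bottle [463.81664727 227.22351691]
276 bottle [477.79287511 241.31669985]
280 tray [461.40363586 224.69683618]
281 tray [463.70956232 227.02205897]
282 tray [466.00496166 229.33666654]
```

View pics/z5.png

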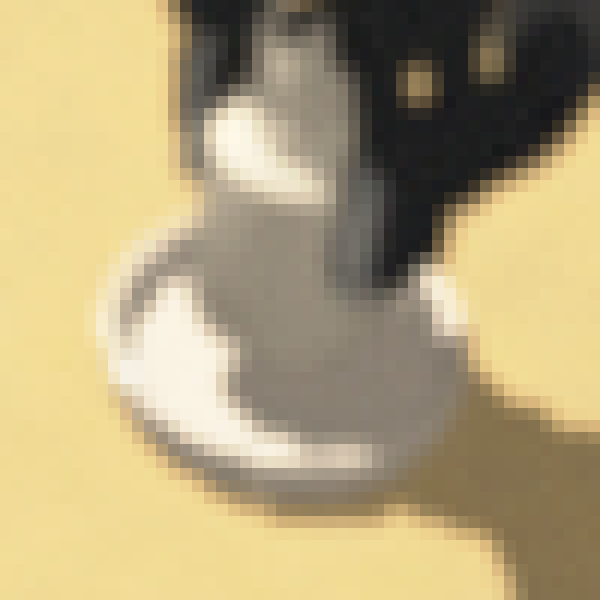

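The bottle base (row ~270) maps to (464,227) and the tray to (466,229), which is well centred. I'll lower and release.

```bash
python3 -m inch '[0,0,0.006,0,0,0,0.025,0,0,0.012,0,0,0,0.025,0,0,0.015,0,0,0,0.025,0,0,0.016,0,0,0,0.025,0,0,0.016,0,0,0,0.025,0,0,0.016,0,0,0,0.025]'; python3 -m inch '[0,0,0,0,0,0,0.04,0,0,0,0,0,0,0.045,0,0,0,0,0,0,0.06,0,0,0,0,0,0,0.085,0,0,0,0,0,0,0.085,0,0,0,0,0,0,0.085]'; python3 -m inch '[0,0,-0.03,0,0,0,0.085,0,0,-0.09,0,0,0,0.085,0,0,-0.15,0,0,0,0.085,0,0,-0.19,0,0,0,0.085]'
```

```text
t: 12.85
tool_pos: [463.9, 230.3, 97.1]
tool_rot: [[-1.0, 0.001, 0.0], [0.001, 1.0, 0.0], [-0.0, 0.0, -1.0]]
ft_force: [-0.4, 0.5, -1.3]
opening: 35.9
grip_force: 60.1
t: 13.6
tool_pos: [463.7, 230.2, 97.1]
tool_rot: [[-1.0, 0.001, -0.0], [0.001, 1.0, -0.0], [0.0, -0.0, -1.0]]
ft_force: [0.0, -0.2, -0.5]
opening: 84.8
grip_force: 0.0
t: 14.1
tool_pos: [464.6, 230.6, 290.4]
tool_rot: [[-1.0, 0.001, 0.004], [0.001, 1.0, 0.002], [-0.004, 0.002, -1.0]]
ft_force: [0.5, -0.2, -0.2]
opening: 85.2
grip_force: 0.0
```

```bash
python3 -m inch '[-0.014,-0.057,0,0,0,0,0.085,-0.028,-0.114,0,0,0,0,0.085,-0.042,-0.171,0,0,0,0,0.085,-0.057,-0.228,0,0,0,0,0.085,-0.071,-0.285,0,0,0,0,0.085,-0.085,-0.342,0,0,0,0,0.085,-0.1,-0.4,0,0,0,0,0.085,-0.1,-0.4,0.03,0,0,0,0.085]'; python3 -m inch '[0,0,0.03,0,0,0,0.085,0,0,0.045,0,0,0,0.085,0,0,0.045,0,0,0,0.085]'; python3 look.py 6 3
```

```text
t: 15.1
tool_pos: [566.3, -175.0, 259.9]
tool_rot: [[-1.0, 0.006, 0.008], [0.006, 1.0, -0.004], [-0.008, -0.004, -1.0]]
ft_force: [0.1, 1.0, 0.3]
opening: 85.1
grip_force: 0.0
t: 15.48
tool_pos: [562.7, -169.3, 210.8]
tool_rot: [[-1.0, 0.0, -0.003], [0.0, 1.0, 0.001], [0.003, 0.001, -1.0]]
ft_force: [0.2, 0.3, 0.3]
opening: 85.1
grip_force: 0.0
top crop origin 310 78
scene crop origin 206 85
15.475 [ 562.70315933 -169.33162205  210.77864267] 85.07405506045106 0.0
```

View pics/look6.png

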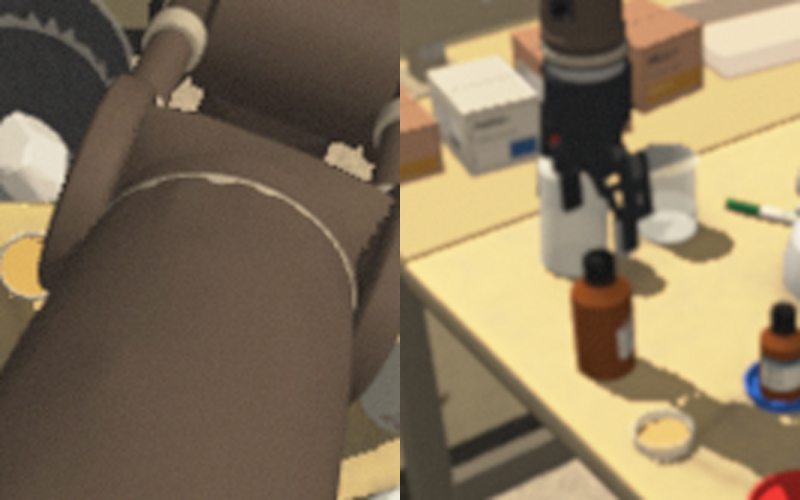

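```bash
python3 - <<'E'
from m import *
e=load('scene')
def pr(p):
    q=e['attitude'].T@(np.array(p)-e['origin']);u=e['camera_matrix']@[q[0],-q[1],-q[2]];return u[:2]/u[2]
print(pr([562.7,-169.3,125]),pr([562.7,-169.3,151]), pr([562.7,-169.3,0]))
print(ray(e,272.3,170.3,125), ray(e,206+205/3,85+380/3,0)[:2]-29*np.array([.5,.86]))
E
```

```text
[272.67931161 170.06691063] [272.07609203 161.96999438] [275.38283302 206.3558297 ]
[ 564.14060512 -168.95189492  125.        ] [ 563.94315347 -175.32187428]
```

The TCP projects right onto the cap, so I'll descend to a TCP height of about 130 mm and grasp.

```bash
python3 -m inch '[-0.001,-0.001,0.03,0,0,0,0.085,-0.001,-0.001,0.055,0,0,0,0.085,-0.001,-0.001,0.07,0,0,0,0.085,-0.001,-0.001,0.078,0,0,0,0.085,-0.001,-0.001,0.08,0,0,0,0.085,-0.001,-0.001,0.08,0,0,0,0.085]'; python3 -m inch '[0,0,0,0,0,0,0.07,0,0,0,0,0,0,0.06,0,0,0,0,0,0,0.055,0,0,0,0,0,0,0.045,0,0,0,0,0,0,0.045,0,0,0,0,0,0,0.045,0,0,0,0,0,0,0.045,0,0,0,0,0,0,0.045]'
```

```text
t: 16.32
tool_pos: [565.1, -171.0, 132.8]
tool_rot: [[-1.0, 0.001, 0.001], [0.001, 1.0, -0.001], [-0.001, -0.001, -1.0]]
ft_force: [0.2, -0.8, 0.1]
opening: 85.2
grip_force: 0.0
t: 17.32
tool_pos: [565.1, -171.1, 133.1]
tool_rot: [[-1.0, 0.001, 0.001], [0.001, 1.0, -0.001], [-0.001, -0.001, -1.0]]
ft_force: [-0.4, 0.3, 5.9]
opening: 55.7
grip_force: 62.9
```

The grasp sits a little high, so I'll open, lower 3.5 mm and regrasp.

```bash
python3 -m inch '[0,0,0,0,0,0,0.065,0,0,0,0,0,0,0.085,0,0,0,0,0,0,0.085,0,0,0.0035,0,0,0,0.085,0,0,0.0035,0,0,0,0.085,0,0,0.0035,0,0,0,0.085]'; python3 -m inch '[0,0,0,0,0,0,0.07,0,0,0,0,0,0,0.06,0,0,0,0,0,0,0.055,0,0,0,0,0,0,0.045,0,0,0,0,0,0,0.045,0,0,0,0,0,0,0.045,0,0,0,0,0,0,0.045,0,0,0,0,0,0,0.045]';  python3 -m inch '[0,0,-0.005,0,0,0,0.045,0,0,-0.02,0,0,0,0.045,0,0,-0.04,0,0,0,0.045,0,0,-0.04,0,0,0,0.045]'; python3 look.py 7 4
```

```text
t: 18.08
tool_pos: [564.5, -170.8, 128.4]
tool_rot: [[-1.0, 0.001, -0.0], [0.001, 1.0, 0.0], [0.0, 0.0, -1.0]]
ft_force: [0.1, 0.4, -0.0]
opening: 84.9
grip_force: 0.0
t: 19.08
tool_pos: [564.9, -171.1, 129.2]
tool_rot: [[-1.0, 0.001, 0.001], [0.001, 1.0, -0.001], [-0.001, -0.001, -1.0]]
ft_force: [-1.2, -0.6, 5.9]
opening: 55.4
grip_force: 63.2
t: 19.58
tool_pos: [566.4, -171.5, 171.5]
tool_rot: [[-1.0, 0.001, 0.006], [0.001, 1.0, -0.002], [-0.006, -0.002, -1.0]]
ft_force: [0.4, 0.2, -3.2]
opening: 55.9
grip_force: 64.2
top crop origin 325 101
scene crop origin 221 117
19.575 [ 566.41569176 -171.45331206  171.5229133 ] 55.867972491628656 64.16679852758534
```

View pics/look7.png

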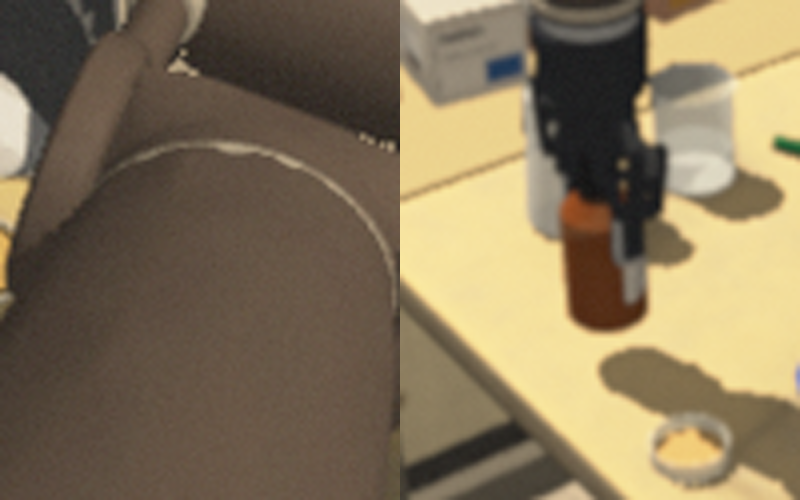

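The large bottle is held upright, so I'll carry it over to the red tray.

```bash
python3 -m inch '[0,0,-0.04,0,0,0,0.045,0,0,-0.06,0,0,0,0.045,0.003,0.05,-0.06,0,0,0,0.045,0.006,0.1,-0.06,0,0,0,0.045,0.01,0.15,-0.06,0,0,0,0.045,0.013,0.2,-0.06,0,0,0,0.045,0.016,0.25,-0.06,0,0,0,0.045,0.017,0.2745,-0.06,0,0,0,0.045]'; python3 -m inch '[0,0,0,0,0,0,0.045,0,0,0.02,0,0,0,0.045,0,0,0.05,0,0,0,0.045,0,0,0.07,0,0,0,0.045,0,0,0.08,0,0,0,0.045,0,0,0.08,0,0,0,0.045]'; python3 look.py 8 4;  python3 - <<'E'
from m import *
e=load('scene')
for v in range(248,275): print(v,e['pixels'][v,338:341].mean(0).astype(int),end=';')
E
```

```text
t: 20.68
tool_pos: [547.0, 106.2, 228.3]
tool_rot: [[-1.0, -0.002, -0.0], [-0.002, 1.0, 0.001], [0.0, 0.001, -1.0]]
ft_force: [-0.6, 0.6, -2.4]
opening: 55.6
grip_force: 65.4
t: 21.42
tool_pos: [547.3, 102.9, 147.9]
tool_rot: [[-1.0, 0.001, -0.002], [0.001, 1.0, -0.0], [0.002, -0.0, -1.0]]
ft_force: [0.2, -0.7, -2.6]
opening: 55.2
grip_force: 65.3
top crop origin 202 110
scene crop origin 289 173
21.425 [547.28935465 102.9263347  147.89356785] 55.24949310396631 65.3243862837553
248 [88 45 20];249 [86 44 21];250 [86 44 22];251 [84 43 19];252 [84 43 20];253 [84 43 19];254 [83 41 18];255 [83 43 20];256 [84 43 20];257 [92 41 21];258 [110  35  24];259 [124  30  26];260 [127  29  26];261 [127  30  27];262 [124  27  24];263 [145  33  29];264 [194  44  39];265 [200  45  41];266 [150  35  32];267 [128  50  39];268 [131  89  62];269 [160 135  93];270 [216 185 126];271 [240 218 148];272 [242 220 153];273 [242 221 154];274 [242 221 154];
```

View pics/look8.png

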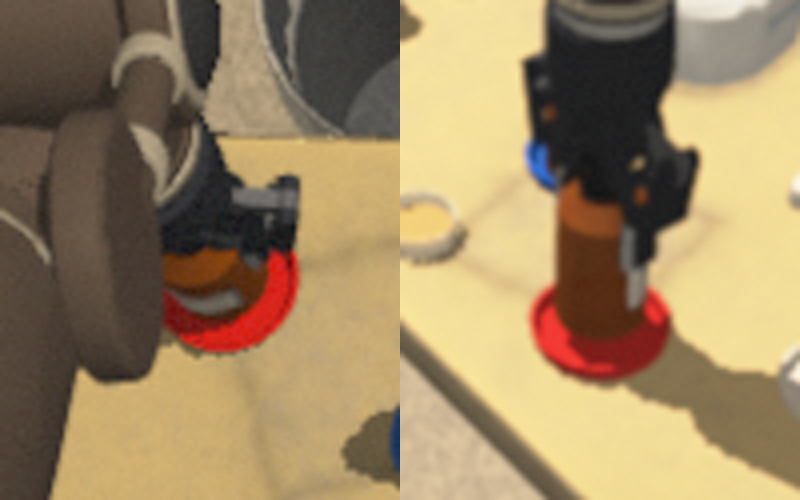

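```bash
python3 - <<'E'
from m import *
e=load('scene');k=np.array([.64,.76])
print(ray(e,339,258,18.7)[:2]-29*k, ray(e,339,268.5,0)[:2]-44*k)
E
```

```text
[544.46724921  99.77213356] [545.61445807 102.34918865]
```

```bash
python3 -m inch '[-0.001,0.001,0.006,0,0,0,0.045,-0.001,0.001,0.012,0,0,0,0.045,-0.001,0.001,0.015,0,0,0,0.045,-0.001,0.001,0.017,0,0,0,0.045,-0.001,0.001,0.017,0,0,0,0.045,-0.001,0.001,0.017,0,0,0,0.045]'
```

```text
t: 22.28
tool_pos: [548.8, 104.8, 133.2]
tool_rot: [[-1.0, 0.0, -0.001], [0.0, 1.0, -0.0], [0.001, -0.0, -1.0]]
ft_force: [-3.3, -0.6, 6.7]
opening: 55.2
grip_force: 66.5
```

The bottle is on the tray floor (light contact of 6.7 N at the expected TCP of 133.2). I'll ease off the command, release and retreat.

```bash
python3 -m inch '[0,0,-0.001,0,0,0,0.045,0,0,-0.001,0,0,0,0.045,0,0,-0.001,0,0,0,0.06,0,0,-0.001,0,0,0,0.07,0,0,-0.001,0,0,0,0.085,0,0,-0.001,0,0,0,0.085,0,0,-0.001,0,0,0,0.085]'; python3 -m inch '[0,0,-0.03,0,0,0,0.085,0,0,-0.09,0,0,0,0.085,0,0,-0.15,0,0,0,0.085,0.06,0.05,-0.15,0,0,0,0.085,0.11,0.1,-0.15,0,0,0,0.085,0.16,0.15,-0.15,0,0,0,0.085,0.2,0.21,-0.15,0,0,0,0.085,0.2,0.27,-0.15,0,0,0,0.085]'; python3 -m inch '[0.05,0.06,0,0,0,0,0.085,0.08,0.12,0,0,0,0,0.085,0.1,0.18,0,0,0,0,0.085,0.11,0.24,0,0,0,0,0.085,0.11,0.26,0,0,0,0,0.085,0.11,0.26,0,0,0,0,0.085]'
python3 - <<'E'
from h import *
d=grab('top','top9.png');e=grab('scene','scene9.png')
a=cv2.resize(d['pixels'][140:290,160:490,::-1],(800,364));b=cv2.resize(e['pixels'][150:290,220:480,::-1],(435,235))
cv2.imwrite('pics/f9.png',np.vstack([a,cv2.copyMakeBorder(b,0,0,0,365,0)]))
E
```

```text
t: 23.15
tool_pos: [548.7, 104.7, 132.5]
tool_rot: [[-1.0, 0.001, 0.0], [0.001, 1.0, 0.0], [-0.0, 0.0, -1.0]]
ft_force: [-0.1, -0.8, 0.1]
opening: 84.8
grip_force: 0.0
t: 24.15
tool_pos: [355.3, 343.1, 282.7]
tool_rot: [[-1.0, 0.001, 0.0], [0.001, 1.0, -0.0], [-0.0, -0.0, -1.0]]
ft_force: [2.0, 0.1, 0.5]
opening: 84.9
grip_force: 0.0
t: 24.9
tool_pos: [246.7, 604.8, 282.1]
tool_rot: [[-1.0, -0.002, 0.0], [-0.002, 1.0, 0.001], [-0.0, 0.001, -1.0]]
ft_force: [-0.7, -0.2, -0.3]
opening: 85.1
grip_force: 0.0
```

View pics/f9.png

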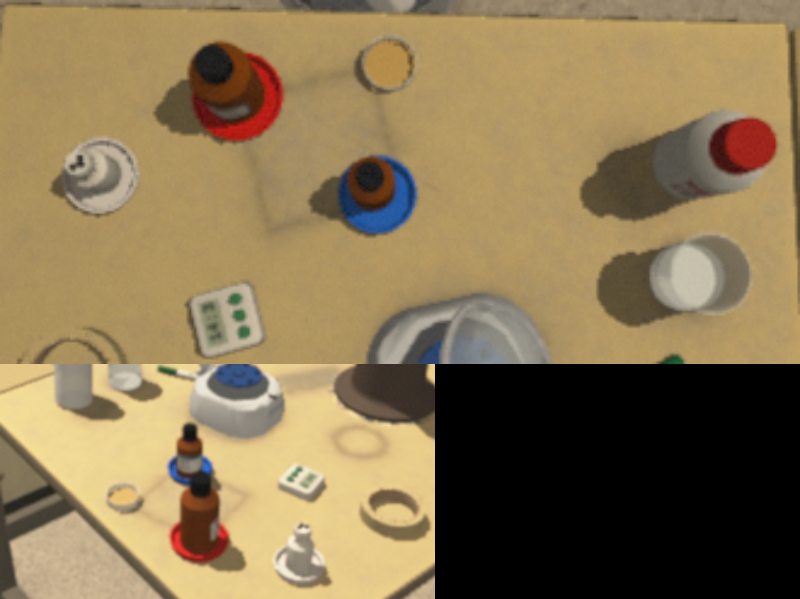

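```bash
python3 - <<'E'
from m import *
d=load('top');f=800/330
for n,c,z,t in(('small',(370,175),99,(452.2,-39.9)),('large',(214,62),129,(546.5,100.4)),('white',(77,163),82,(462.5,228.1))):
    print(n,ray(d,160+c[0]/f,140+c[1]/f,z)[:2]-t)
E
```

```text
small [4.45184773 2.93243947]
large [ 0.60545281 -1.32926454]
white [ 1.12094375 -1.44297505]
```

The final view shows all three bottles upright in their trays, within about 5 mm of centre (limits 12–14 mm). The bystanders have not moved.

```bash
python3 -c "
from rig import close_job
print(close_job())"
```

```text
the job is handed in; nothing more can be done
None
```

The job is handed in at about 25 s: in the last pictures all three bottles stand upright in their own trays, the wash bottle, beaker and petri dish are unmoved, and the arm is clear of everything.

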